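# Clamp a steel blank with the jig's thumbwheel

## Task

Stand the bright steel blank with the two dark holes upright in the blue clamping jig, between the brass jaw face and the fence, and let go. Then close the jaw by rolling the green thumbwheel with a fingertip, without shoving the jaw or the face and pressing on the wheel only gently (well under 20 N), until the blank is clamped upright against the fence with the sprung brass face pushed back about 4 mm, half of its travel. Leave the other things on the bench alone.

Things in the scene. Friction and masses are not known exactly. Their poses are not given: they have to be found in the camera images.
- blank: bright steel blank, a block 50 (its x) x 16 (its y) x 48 mm (its z), standing upright on its 50 x 16 foot, two dark 12 mm dots on its broad sides; 0.2 to 0.36 kg; origin at the centre of its underside
- jig: blue clamping jig fixed to the bench, turned up to 0.3 rad; origin at bench level, between jaw and fence; its z is up, its y points from the thumbwheel housing to the fence, the way the jaw closes. Bed 80 mm (x) by 200 mm (y from -135 to +65), top 12 mm above the bench. The housing, 60 (x) x 56 mm (y), is centred at y = -100 mm, its flat deck 43 mm above the bench
- bed (a point): point on the top of the bed, 12 mm straight above the jig's origin; axes as the jig's
- wheel_top (a point): nominal highest point of the green thumbwheel, 49 mm above the bench, the highest spot of the jig. Axes as the jig's. Drag the top of the rim towards the jig's +y (towards the fence) to close the jaw, towards -y to open it. Pressed from above the rim hardly yields: each 0.03 to 0.05 mm of further travel adds about 1 N
- face_front (a point): middle of the upper edge of the brass jaw face's front (fence) side, 18 mm above the bed; it moves with the jaw along the jig's y
- fence_front (a point): middle of the upper edge of the dark steel fence's side that looks to the jaw, 18 mm above the bed; fixed for the whole run. At the start the face is 26 to 33 mm from the fence
- jaw_slide (a joint): how far the jaw has been wound towards the fence, m; 0 at the start, at most 0.042; driven by the thumbwheel alone, 6 mm per radian (22 mm of rim)
- face_press (a joint): how far the sprung brass face is pushed back into the jaw, m: 0 free, 0.008 fully in; about 1.3 N per mm. On its two red pins it stands 8 mm clear of the dark jaw block when free. 0.004 is wanted
- rusty: rusty steel block 40 x 30 x 34 mm, bystander; origin at the centre of its underside
- stub: brass round stub, 30 mm across, 42 mm high, standing, bystander; origin at the centre of its underside
- hammer: hammer lying at the back, bystander
- file: file with wooden handle, 240 mm long, lying at the back, bystander
- wrench: wrench lying at the right, near the robot, bystander
- tin: open aluminium tin, 70 mm across, 50 mm high, bystander; origin at the centre of its underside
- spray: yellow can, 54 mm across, 150 mm high, standing at the left, bystander; origin at the centre of its underside
- wheel: green thumbwheel with black ribs, radius 22 mm, 14 mm wide, sunk in a slot of the housing: 6 mm of rim (30 mm along y) stands above the deck. Origin on the axle (along the jig's x), 22 mm below wheel_top. Hard and out of round: its real top wanders up to 1.5 mm up or down as it turns. Takes about 2.6 N along the rim to turn, 4 N with the face pressed in; stays where left; slips if pressed too lightly
- jaw: dark steel jaw block, 50 (x) x 16 mm (y), rising 18 mm above the bed, with the brass face in front; origin at bed level in the middle of its front (fence) side
- fence: dark steel fence, 54 (x) x 16 mm (y), rising 18 mm above the bed, fixed; origin at bed level in the middle of the side that looks to the jaw; y points away from the jaw
Not all that is in view belongs to the job. Of the things shaped like the jig, the blue one is meant. Several things look just like the blank: the one meant starts nearest to the robot's base.

How it is judged:
By the outcome, as a careful person would: the job done as asked, in the order asked, and still so for the second after the job is handed in, with the robot touching nothing.
It also fails if it takes over 72 s, if anything falls off the work surface, if the arm or the gripper's body presses on something with over 40 N, if the wrist force passes 120 N, or if a joint passes its speed limit or range.

## Robot

A 7-joint arm with a two-finger parallel gripper is mounted at the origin on the work surface. World frame = base frame: x ahead of the robot, y to its left, z up, the work surface at z = 0. Lengths are in m, angles in rad, forces in N, time in s.
With the tool pointing down it reaches from about 0.425 to 0.925 m from the base axis. Payload 6.8 kg.
Tool frame: the origin (TCP) lies where the fingers leave the gripper's body, on its centre line; the fingertips stand robot.tip_extent ahead of it and the grasp point (between the pads) lies 61 mm ahead of it (robot.tip_extent is the distance from the TCP to the fingertips, in m); z points along the fingers, y is the direction in which the jaws open and shut (so a half turn about z gives the same grasp; the last joint's range is limited). The gripper opens to 88 mm and grips with 3 to 60 N. Pads are 20 mm wide; open, the fingers measure 115 mm over their backs; the gripper's body (75 mm by 178 mm) begins 61 mm behind the grasp point.
Start: joints at [1.157, 0.477, 0.022, 1.555, -0.011, 1.109, -0.083], TCP at [0.203, -0.644, 0.303] pointing down, gripper open.
Joint ranges: [-2.96, 2.96], [-0.34, 2.1], [-1.41, 1.46], [0.24, 2.44], [-1.37, 4.51], [0.17, 1.92], [-2.96, 2.96]. Speed limits (rad/s): [2.39, 2.39, 3.14, 3.14, 3.14, 3.14, 3.14].

## Interface

Orientations are given as a rotation vector (axis times angle).
In Python, from plant import robot gives the robot as it stands. The module is installed in compiled form; this text tells all that it offers.
- The arm moves only by the tool carry_out, never from a script. Its argument "plan" is a list of rows, each a list of 5 numbers: the shift along the tool's x, y, z in mm, then the turn about the tool's z in degrees, then the finger opening in mm, from 0 to 87.8. A call has 1 to 5 rows; each row shifts and turns the commanded pose from where the row before left it, along the tool's axes as they then stand; what a row does not reach is not made up. A row lasts 1/10 s, in which the tool goes at most 50 mm and 8.59 degrees, less where a joint would pass 70% of its speed; a pose out of reach is approached as far as the arm can. A call with a gripper value outside its range is refused whole. The fingers move at their own pace and stop on an object; "grip_force" is the grip in N (left out, the last holds). Time passes only in rows, so rows that do not move let the fingers close. It gives the time, the measured TCP pose, the force and the opening at its end, in the units of the state.
- robot.get_state(): the state, without advancing time (a new reading comes with each control period).
- robot.snapshot(name): name is "scene" or "top" or "wrist"; returns the picture (384x512x3 uint8, blue, green, red); there is no depth.
- robot.camera_model(name): a dict with "mtx" (3x3 intrinsics, pixels), "world_from_camera" (4x4, takes a point from camera to world coordinates). Camera axes: x right, y down, z forward; pixel columns grow to the right and rows downward; lengths in m; the calibration is good to about 2 mm. A picture is of the moment at which its call begins: read the wrist's pose just before it. camera_model takes no time and is no camera call; for the wrist camera it gives the pose at the moment of the call.
- robot.finish_job(): hands the job in, once; it reports no verdict.
The state is a dict: "time": time; "joints": joint angles; "joint_velocities": joint speeds; "tau": joint torques, N m; "eef_pos": TCP position; "eef_rot": TCP orientation; "ft_force": force on the tool from outside, world axes, zero at the start; "ft_torque": the same for the moment, N m; "grip_width": finger opening in m.
Only numpy, scipy, OpenCV 4.12 (cv2) and the standard library are available. Lean on these libraries where they do the work, as an engineer would, in place of code of your own. Each camera call takes 0.05 s, during which the arm holds its last target. There are 200 camera calls.

## Working session

There is one attempt and no reset: what is moved stays moved. The work goes in short steps, Python scripts to look and compute and a tool call to move; the robot and the scene stay as the last step left them, time stands still between calls to the robot, and variables do not carry over. Pictures are saved under pics/ and viewed, about 8 in all and at most 12, crops included, and the job is handed in when it is done.

Besides the shell and the picture viewer there is one more tool, called by a JSON object that holds its "op" and its "data". carry_out: Moves the arm, as the interface text tells. Its arguments: {"type":"object","properties":{"plan":{"type":"array","items":{"type":"array","items":{"type":"number"}}},"grip_force":{"type":"number"}},"required":["plan"]}

```bash
mkdir -p pics; ls; python3 - <<'E'
from plant import robot
import cv2, numpy as np
print(robot.tip_extent, robot.get_state())
for n in ("scene","top"):
    im=robot.snapshot(n); cv2.imwrite(f"pics/{n}0.png",im)
    c=robot.camera_model(n); print(n,np.round(c["mtx"],1).tolist(),np.round(c["world_from_camera"],3).tolist())
a=[cv2.imread(f"pics/{n}0.png") for n in("scene","top")]
cv2.imwrite("pics/top0x.png",cv2.resize(a[1],(800,600),interpolation=cv2.INTER_CUBIC))
E
```

```text
pics
0.08 {'time': 0.0, 'joints': array([ 1.15690655,  0.47776742,  0.02232963,  1.5564496 , -0.01148678,
        1.10929201, -0.08314818]), 'joint_velocities': array([0.00234117, 0.00026628, 0.00117198, 0.00044468, 0.00059588,
       0.00059019, 0.00086327]), 'tau': array([-7.26012950e-04, -5.82865655e+01,  1.53412376e+00, -2.72611302e+01,
       -5.43085963e-02,  1.69722049e-02,  1.44989817e-04]), 'eef_pos': array([ 0.20306571, -0.64324814,  0.3017041 ]), 'eef_rot': array([-3.10322602e+00, -4.78180939e-01,  6.42142518e-04]), 'ft_force': array([-0.60794614,  0.82054295, -0.41366159]), 'ft_torque': array([-0.04640278,  0.03760253, -0.01117981]), 'grip_width': 0.08756077534915571}
scene [[420.1, 0.0, 252.1], [0.0, 420.1, 186.8], [0.0, 0.0, 1.0]] [[0.708, 0.426, -0.563, 1.221], [0.706, -0.449, 0.548, -0.671], [-0.019, -0.785, -0.619, 0.787], [0.0, 0.0, 0.0, 1.0]]
top [[490.5, 0.0, 251.4], [0.0, 490.5, 197.1], [0.0, 0.0, 1.0]] [[0.005, -0.98, 0.201, 0.261], [-1.0, -0.005, -0.001, -0.049], [0.002, -0.201, -0.98, 1.385], [0.0, 0.0, 0.0, 1.0]]
```

View pics/top0x.png

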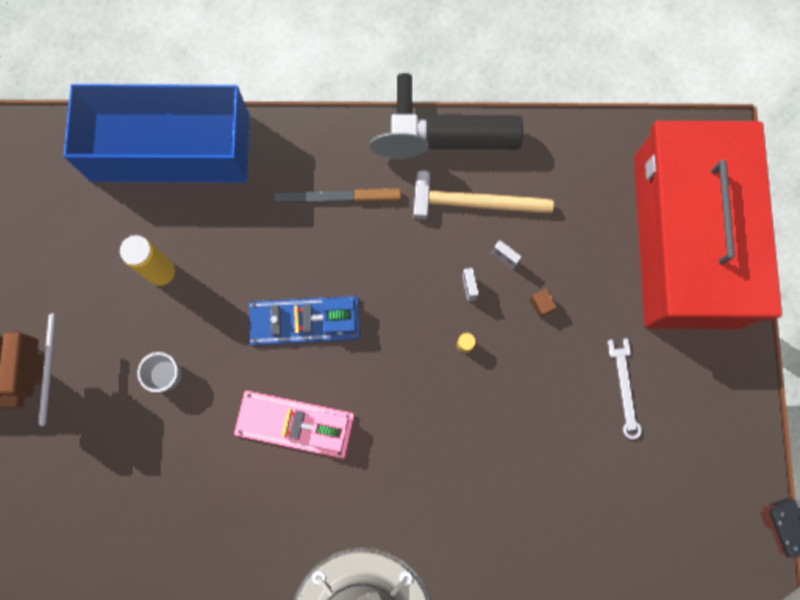

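View pics/scene0.png

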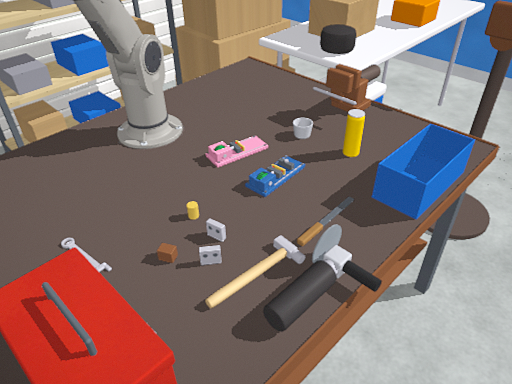

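The top view shows the blue jig at about (305,320), with its wheel to the right at (338,315) and its fence to the left. The blank lookalikes stand at (470,284) and (507,254); the first looks nearer to the base. Next I'll compute coarse positions.

```bash
cat > h.py <<'E'
import numpy as np, cv2
from plant import robot
from scipy.spatial.transform import Rotation as R
def ray(c,uv):
    uv=np.atleast_2d(np.asarray(uv,float)); T=c["world_from_camera"]
    d=np.c_[uv,np.ones(len(uv))]@np.linalg.inv(c["mtx"]).T@T[:3,:3].T
    return T[:3,3],d
def onz(c,uv,z):
    o,d=ray(c,uv); return o+d*((z-o[2])/d[:,2])[:,None]
def proj(c,P):
    T=np.linalg.inv(c["world_from_camera"]); q=(np.atleast_2d(P)@T[:3,:3].T+T[:3,3])@c["mtx"].T
    return q[:,:2]/q[:,2:]
def meet(rays):  # least squares point of rays [(o,d)]
    A=np.zeros((3,3));b=np.zeros(3)
    for o,d in rays:
        d=np.ravel(d)/np.linalg.norm(d);M=np.eye(3)-np.outer(d,d);A+=M;b+=M@o
    p=np.linalg.solve(A,b); return p,[np.linalg.norm(np.cross(p-o,np.ravel(d)/np.linalg.norm(d))) for o,d in rays]
def to_tool(target,yaw_dir=None):
    """shift in tool axes (mm) from present TCP to target; yaw_dir = wanted world xy heading of tool y -> turn deg"""
    s=robot.get_state(); Rm=R.from_rotvec(s["eef_rot"]).as_matrix()
    sh=Rm.T@(np.asarray(target)-s["eef_pos"])*1e3
    t=None
    if yaw_dir is not None:
        v=Rm.T@np.r_[yaw_dir,0]; t=np.degrees(np.arctan2(-v[0],v[1])); t=(t+90)%180-90
    return np.round(sh,2),t
E
python3 - <<'E'
from h import *
c=robot.camera_model("top"); s=1.5625
for n,p,z in [("b1",(470,284),.03),("b2",(507,254),.03),("wheel",(338,315),.049),("face",(297,318),.03),("fence",(277,320),.03),("stub",(467,342),.04),("base",(360,600),0)]:
    print(n,onz(c,np.array(p)/s,z).round(3))
w=robot.camera_model("wrist"); st=robot.get_state()
Rm=R.from_rotvec(st["eef_rot"]).as_matrix()
print(w["mtx"].round(1).tolist()); T=w["world_from_camera"]
print("cam in tool",(Rm.T@(T[:3,3]-st["eef_pos"])).round(4),(Rm.T@T[:3,:3]).round(3).tolist()); print(Rm.round(3).tolist())
print(to_tool([.46,-.22,.3],[1,0]), to_tool([.41,-.22,.3],[0,1]))
E
```

```text
b1 [[ 0.584 -0.191  0.03 ]]
b2 [[ 0.641 -0.26   0.03 ]]
wheel [[0.522 0.046 0.049]]
face [[0.52  0.121 0.03 ]]
fence [[0.516 0.157 0.03 ]]
stub [[ 0.476 -0.183  0.04 ]]
base [[0.035 0.002 0.   ]]
[[273.8, 0.0, 259.0], [0.0, 273.8, 187.5], [0.0, 0.0, 1.0]]
cam in tool [ 0.0705 -0.0005 -0.0821] [[-0.001, -0.966, -0.257], [1.0, -0.001, 0.0], [-0.001, -0.257, 0.966]]
[[0.954, 0.301, -0.001], [0.301, -0.954, 0.002], [-0.0, -0.002, -1.0]]
(array([ 372.44, -326.32,    2.28]), np.float64(-72.48086334379452)) (array([ 324.76, -341.38,    2.31]), np.float64(17.519191565281716))
```

{"op": "carry_out", "data": {"plan": [[41, -26.5, 0, 0, 80], [41, -26.5, 0, 0, 80], [41, -26.5, 0, 0, 80], [41, -26.5, 0, 0, 80], [41, -26.5, 0, 0, 80]]}}

```text
time: 0.6
eef_pos: [0.3596, -0.4538, 0.3024]
eef_rot: [-3.105, -0.478, 0.0]
ft_force: [0.9, -0.2, 0.8]
grip_width: 0.0795
```

{"op": "carry_out", "data": {"plan": [[41, -26.5, 0, 0, 80], [41, -26.5, 0, 0, 80], [41, -26.5, 0, 0, 80], [41, -26.5, 0, 0, 80], [41, -26.5, 0, 0, 80]]}}

```text
time: 1.1
eef_pos: [0.5152, -0.2658, 0.3025]
eef_rot: [-3.105, -0.478, 0.001]
ft_force: [0.3, -0.3, -0.8]
grip_width: 0.0802
```

{"op": "carry_out", "data": {"plan": [[41, -26.5, 0, 0, 80], [20, -13, 20, 0, 80], [0, 0, 20, 8.5, 80], [0, 0, 0, 8.5, 80], [0, 0, 0, 0, 80]]}}

```text
time: 1.6
eef_pos: [0.5603, -0.2111, 0.2616]
eef_rot: [-3.141, -0.013, 0.003]
ft_force: [-0.5, -0.7, 0.8]
grip_width: 0.0798
```

```bash
python3 - <<'E'
from h import *
import pickle
s=robot.get_state(); c=robot.camera_model("wrist"); im=robot.snapshot("wrist")
cv2.imwrite("pics/w1.png",im); pickle.dump(c,open("w1.pkl","wb"))
print(s["time"],s["eef_pos"],R.from_rotvec(s["eef_rot"]).as_matrix().round(3).tolist())
E
```

```text
1.6 [ 0.56032903 -0.21113936  0.26159511] [[1.0, 0.008, -0.002], [0.008, -1.0, 0.0], [-0.002, -0.0, -1.0]]
```

View pics/w1.png

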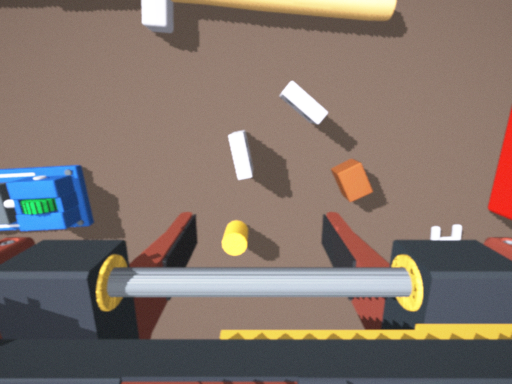

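The wrist view shows the wanted blank standing at (240,155), the second lookalike farther off at (303,102), and the stub at (235,238). I'll move over the blank for a second, closer view.

{"op": "carry_out", "data": {"plan": [[10, -10, 30, 0, 80], [10, -10, 30, 0, 80], [0, 0, 20, 0, 80], [0, 0, 0, 0, 80], [0, 0, 0, 0, 80]]}}

```text
time: 2.15
eef_pos: [0.5806, -0.192, 0.1833]
eef_rot: [3.141, 0.016, 0.001]
ft_force: [-1.1, -0.6, 0.8]
grip_width: 0.08
```

```bash
python3 - <<'E'
from h import *
import pickle
s=robot.get_state(); c=robot.camera_model("wrist"); im=robot.snapshot("wrist")
cv2.imwrite("pics/w2.png",im); pickle.dump(c,open("w2.pkl","wb"))
print(s["time"],s["eef_pos"])
o=[]
for n in (1,2):
    im=cv2.imread(f"pics/w{n}.png"); c=pickle.load(open(f"w{n}.pkl","rb"))
    g=im.min(2); m=((g>150)*255).astype(np.uint8); m[265:]=0
    q=proj(c,[[.584,-.19,.04]])[0]; print("expect",q)
    k,l,st,ce=cv2.connectedComponentsWithStats(m)
    i=min((i for i in range(1,k) if st[i,4]>100),key=lambda i:np.hypot(*(ce[i]-q)))
    v=g[l==i]; print("area",st[i],np.histogram(v,10))
    o.append(im[max(0,st[i,1]-20):st[i,1]+st[i,3]+20,st[i,0]-20:st[i,0]+st[i,2]+20])
cv2.imwrite("pics/c.png",np.hstack([cv2.resize(x,(400,500),interpolation=cv2.INTER_CUBIC) for x in o]))
E
```

```text
2.15 [ 0.58060731 -0.19196199  0.18331081]
expect [240.69839933 157.4356023 ]
area [227 130  26  51 806] (array([ 21,  16,  11,  24,  14,  13,  21,  19,  27, 640]), array([153. , 163.2, 173.4, 183.6, 193.8, 204. , 214.2, 224.4, 234.6,
       244.8, 255. ]))
expect [257.33013523 195.41337825]
area [ 241  156   31   69 1370] (array([  16,   17,   29,   32,   20,   25,   21,   33,  119, 1058]), array([151. , 161.4, 171.8, 182.2, 192.6, 203. , 213.4, 223.8, 234.2,
       244.6, 255. ]))
```

View pics/c.png

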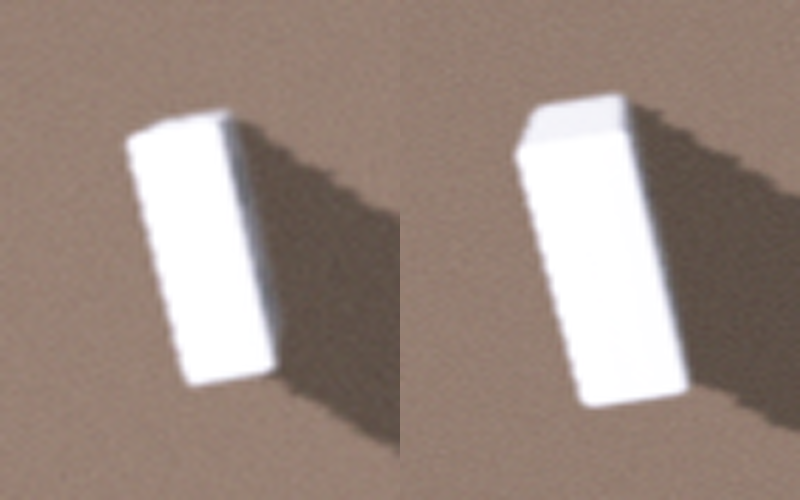

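The crops show the blank's saturated top face, long side mostly along the image column, with a slightly greyer end face above. I'll fit the top face in both views and triangulate.

```bash
cat >> h.py <<'E'
def topface(im,c,guess,thr=248):
    m=((im.min(2)>=thr)*255).astype(np.uint8); m[265:]=0
    q=proj(c,[guess])[0]; k,l,st,ce=cv2.connectedComponentsWithStats(m)
    i=min((i for i in range(1,k) if st[i,4]>100),key=lambda i:np.hypot(*(ce[i]-q)))
    p=np.argwhere(l==i)[:,::-1].astype(np.float32)
    b=cv2.boxPoints(cv2.minAreaRect(p)); return b[np.argsort(b[:,1])],p
E
python3 - <<'E'
from h import *
import pickle
B=[];C=[]
for n in (1,2):
    im=cv2.imread(f"pics/w{n}.png"); c=pickle.load(open(f"w{n}.pkl","rb"))
    b,p=topface(im,c,[.584,-.19,.045],250); b=np.array(sorted(b[:2].tolist())+sorted(b[2:].tolist())); B.append(b);C.append(c)
    print(b.round(1).tolist())
    for z in (.048,):
        P=onz(c,b,z)[:,:2]; e=(P[2]+P[3]-P[0]-P[1])/2
        print(z,P.mean(0).round(4),"sizes",np.linalg.norm(P[1]-P[0]),np.linalg.norm(P[3]-P[2]),np.linalg.norm(e),"long ang",np.degrees(np.arctan2(-e[1],-e[0])))
for uvs in [*zip(B[0],B[1]),(B[0].mean(0),B[1].mean(0))]:
    p,r=meet([ray(c,u) for c,u in zip(C,uvs)]); print(p.round(4),np.round(r,4))
E
```

```text
[[227.8, 134.3], [241.5, 131.4], [237.2, 179.1], [250.9, 176.2]]
0.048 [ 0.5871 -0.1892] sizes 0.014859629703054556 0.015507278569009042 0.04955214605045637 long ang 11.231775954565258
[[241.5, 167.5], [259.6, 163.9], [252.7, 223.7], [270.8, 220.0]]
0.048 [ 0.5871 -0.1892] sizes 0.014860772522168296 0.01570152990023813 0.04921407088035248 long ang 11.254529637801552
[ 0.6099 -0.1772  0.049 ] [0. 0.]
[ 0.613  -0.1916  0.049 ] [0. 0.]
[ 0.5608 -0.1863  0.0469] [0. 0.]
[ 0.5643 -0.2016  0.0471] [0.0001 0.0001]
[ 0.5875 -0.189   0.0469] [0. 0.]
```

```bash
python3 - <<'E'
from h import *
a=np.radians(11.25)
print(to_tool([.5871,-.1892,.104],[-np.sin(a),np.cos(a)]),robot.get_state()["time"])
E
```

```text
(array([ 5.99, -2.97, 80.02]), np.float64(-10.69854055512667)) 2.2
```

{"op": "carry_out", "data": {"plan": [[6, -3, 0, 0, 50], [0, 0, 10, -5.5, 50], [0, 0, 30, -5.2, 50], [0, 0, 30, 0, 50], [0, 0, 10, 0, 50]], "grip_force": 25}}

```text
time: 2.7
eef_pos: [0.5859, -0.1881, 0.1012]
eef_rot: [-3.126, -0.307, 0.003]
ft_force: [-0.1, 0.3, -0.5]
grip_width: 0.0504
```

{"op": "carry_out", "data": {"plan": [[0, 0, 0, 0, 50], [0, 0, 0, 0, 10], [0, 0, 0, 0, 5], [0, 0, 0, 0, 5], [0, 0, 0, 0, 5]], "grip_force": 25}}

```text
time: 3.2
eef_pos: [0.5869, -0.1884, 0.1036]
eef_rot: [3.126, 0.307, 0.002]
ft_force: [-1.2, -0.0, 0.3]
grip_width: 0.0215
```

{"op": "carry_out", "data": {"plan": [[0, 0, 0, 0, 5], [0, 0, 0, 0, 5], [0, 0, -10, 0, 5], [0, 0, -40, 0, 5], [0, 0, -40, 0, 5]]}}

```text
time: 3.7
eef_pos: [0.5852, -0.1878, 0.1926]
eef_rot: [-3.125, -0.307, 0.006]
ft_force: [1.0, -0.9, -2.2]
grip_width: 0.016
```

{"op": "carry_out", "data": {"plan": [[0, 0, -50, 0, 5], [0, 0, -20, 0, 5], [0, 0, 0, 0, 5], [0, 0, 0, 0, 5]]}}

```text
time: 4.1
eef_pos: [0.5857, -0.1881, 0.2617]
eef_rot: [-3.126, -0.307, 0.002]
ft_force: [-0.5, 0.1, -3.1]
grip_width: 0.0158
```

{"op": "carry_out", "data": {"plan": [[-13, -40, 0, 0, 5], [-13, -40, 0, 0, 5], [-13, -40, 0, 0, 5], [-13, -40, 0, 0, 5], [-13, -40, 0, 0, 5]]}}

```text
time: 4.6
eef_pos: [0.4813, -0.0036, 0.2602]
eef_rot: [-3.126, -0.307, 0.008]
ft_force: [0.8, 0.4, -2.8]
grip_width: 0.0163
```

{"op": "carry_out", "data": {"plan": [[-13, -40, 0, 0, 5], [-13, -38, 0, 0, 5], [0, 0, 0, 8, 5], [0, 0, 0, 0, 5], [0, 0, 0, 0, 5]]}}

```text
time: 5.1
eef_pos: [0.4425, 0.0659, 0.2613]
eef_rot: [3.14, 0.092, -0.005]
ft_force: [0.2, 0.1, -2.3]
grip_width: 0.016
```

```bash
python3 - <<'E'
from h import *
import pickle
s=robot.get_state(); c=robot.camera_model("wrist"); im=robot.snapshot("wrist")
cv2.imwrite("pics/w3.png",im); pickle.dump(c,open("w3.pkl","wb"))
print(s["time"],s["eef_pos"])
E
```

```text
5.1 [0.44252647 0.06592403 0.26125246]
```

{"op": "carry_out", "data": {"plan": [[0, -35, 0, 0, 5], [0, -35, 0, 0, 5], [0, 0, 0, 0, 5], [0, 0, 0, 0, 5]]}}

```text
time: 5.55
eef_pos: [0.4393, 0.1363, 0.2621]
eef_rot: [3.14, 0.091, -0.002]
ft_force: [-0.2, -0.5, -3.4]
grip_width: 0.0155
```

```bash
python3 - <<'E'
from h import *
import pickle
s=robot.get_state(); c=robot.camera_model("wrist"); im=robot.snapshot("wrist")
cv2.imwrite("pics/w4.png",im); pickle.dump(c,open("w4.pkl","wb"))
print(s["time"],s["eef_pos"])
a=[cv2.imread(f"pics/w{i}.png")[:270,100:400] for i in (3,4)]
cv2.imwrite("pics/c2.png",cv2.resize(np.hstack(a),(800,360),interpolation=cv2.INTER_CUBIC))
E
```

```text
5.55 [0.43934116 0.13628706 0.26211364]
```

View pics/c2.png

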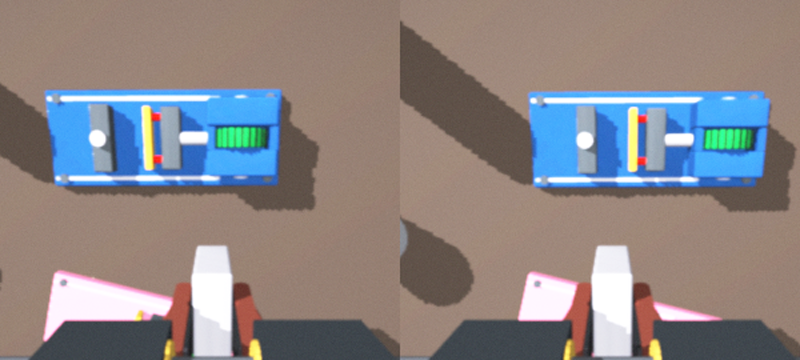

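The view shows fence, yellow face, jaw, and green wheel from left to right in both pictures, and the held blank at the bottom. Now I'll measure the edges with masks and profiles.

```bash
python3 - <<'E'
from h import *
import pickle
for n,x0 in ((3,(160,195)),(4,(225,260))):
    im=cv2.imread(f"pics/w{n}.png"); hsv=cv2.cvtColor(im,cv2.COLOR_BGR2HSV); c=pickle.load(open(f"w{n}.pkl","rb"))
    for nm,lo,hi in (("yel",(20,100,120),(38,255,255)),("grn",(45,100,60),(85,255,255)),("blue",(100,120,60),(125,255,255))):
        m=cv2.inRange(hsv,lo,hi); m[200:]=0; m[:,:90]=0
        if nm!="yel": m=cv2.morphologyEx(m,cv2.MORPH_CLOSE,np.ones((9,9)))
        k,l,st,ce=cv2.connectedComponentsWithStats(m); i=1+np.argmax(st[1:,4])
        p=np.argwhere(l==i)[:,::-1].astype(np.float32); r=cv2.minAreaRect(p)
        print(n,nm,st[i].tolist(),ce[i].round(1),np.round(r[0],1),np.round(r[1],1),round(r[2],1))
    for rows in ((81,87),(90,94),(112,116),(119,124)):
        print(rows,im[rows[0]:rows[1],x0[0]:x0[1]].mean(2).mean(0).astype(int).tolist(), im[rows[0]:rows[1],x0[0]:x0[1],0].mean(0).astype(int).tolist())
E
```

```text
3 yel [446, 142, 52, 31, 1207] [472.1 156.5] [471.3 157.2] [51.3 27.7] 8.1
3 grn [262, 95, 38, 16, 569] [280.1 102.5] [280.5 102.5] [15. 37.] 90.0
3 blue [134, 67, 177, 73, 9522] [223.8 102.4] [222.3 102.9] [ 71.7 176. ] 89.5
(81, 87) [161, 162, 162, 162, 163, 167, 176, 181, 173, 172, 172, 172, 172, 172, 171, 169, 168, 167, 166, 161, 135, 93, 65, 63, 80, 109, 128, 134, 138, 142, 146, 149, 151, 155, 160] [251, 251, 251, 251, 251, 250, 244, 223, 193, 186, 185, 185, 185, 185, 184, 182, 180, 180, 180, 174, 146, 101, 70, 72, 111, 174, 211, 221, 225, 230, 235, 238, 240, 245, 250]
(90, 94) [162, 160, 162, 162, 161, 162, 166, 175, 175, 169, 171, 172, 173, 172, 171, 169, 168, 168, 168, 165, 150, 118, 78, 62, 65, 84, 104, 112, 115, 115, 115, 117, 119, 118, 116] [251, 251, 251, 251, 251, 251, 250, 239, 208, 185, 184, 186, 186, 185, 184, 182, 182, 181, 182, 178, 162, 128, 84, 68, 78, 124, 171, 190, 197, 194, 196, 197, 200, 200, 197]
(112, 116) [160, 163, 164, 162, 162, 161, 162, 161, 167, 180, 179, 172, 170, 171, 170, 167, 165, 161, 152, 146, 136, 130, 114, 89, 63, 59, 71, 95, 113, 116, 116, 113
[... 1513 characters left out ...]
, 164, 161, 161, 163, 166, 171, 173, 175, 178, 175, 173, 165, 154, 144, 139, 135, 129, 120, 109, 101, 108, 116, 117, 117, 118, 118, 116, 118, 117, 116, 118, 117] [252, 252, 252, 252, 251, 251, 250, 242, 217, 193, 189, 192, 189, 188, 179, 167, 157, 151, 146, 139, 130, 122, 132, 170, 194, 198, 199, 199, 199, 198, 199, 199, 198, 199, 199]
(119, 124) [163, 163, 163, 163, 163, 162, 162, 163, 171, 172, 173, 176, 177, 177, 175, 173, 170, 169, 171, 171, 165, 143, 114, 108, 118, 118, 119, 118, 118, 118, 117, 117, 117, 118, 119] [252, 252, 252, 252, 252, 251, 250, 244, 225, 194, 187, 189, 191, 191, 188, 186, 184, 183, 185, 184, 179, 158, 144, 171, 196, 200, 201, 200, 199, 199, 198, 198, 198, 200, 199]
```

```bash
cat > jig.py <<'E'
from h import *
import pickle
def cross(prof,x0):  # subpixel of mid-crossing
    a,b=prof[0],prof[-1]; mid=(a+b)/2; s=(prof-mid)*np.sign(b-a); i=np.argmax(s>0); return x0+i-s[i]/(s[i]-s[i-1])
E
python3 - <<'E'
from jig import *
out={}
for n,xr in ((3,(190,245)),(4,(255,300))):
    im=cv2.imread(f"pics/w{n}.png"); f=im.astype(float); hsv=cv2.cvtColor(im,cv2.COLOR_BGR2HSV); c=pickle.load(open(f"w{n}.pkl","rb"))
    y=f[:,:,2]-f[:,:,0]; y=y[:,xr[0]:xr[1]]; m=(y>20); rows=np.where(m.sum(1)>=3)[0]; print(n,"face rows",rows.min(),rows.max())
    L=[];Rr=[]
    for r in range(rows.min()+3,rows.max()-2):
        s=y[r]; pk=np.argmax(s); i=pk
        h=s[pk]/2
        while s[i]>h: i-=1
        L.append((r,xr[0]+i+(h-s[i])/(s[i+1]-s[i])))
        i=pk
        while s[i]>h: i+=1
        Rr.append((r,xr[0]+i-(h-s[i])/(s[i-1]-s[i])))
    fl=np.polyfit(*np.array(L).T,1); fr=np.polyfit(*np.array(Rr).T,1)
    rm=(rows.min()+rows.max())/2; ends=[rows.min()-.0,rows.max()]
    out[n]=dict(c=c,mid=[np.polyval(fl,rm),rm],L=[[np.polyval(fl,r),r] for r in ends],R=[[np.polyval(fr,r),r] for r in ends])
    print("front mid",out[n]["mid"],"slope",fl[0],"width px",np.polyval(fr,rm)-np.polyval(fl,rm))
F={3:[(180.5,83.5),(181.1,91.5),(183.2,121)],4:[(245.6,83.5),(245.7,91.5),(246.1,121)]}
G={3:(280.3,102.5),4:(346,103.7)}
C=[out[3]["c"],out[4]["c"]]
def tri(a,b): return meet([ray(C[0],a),ray(C[1],b)])
print("face mid",tri(out[3]["mid"],out[4]["mid"]))
print("face ends",[tri(out[3]["L"][i],out[4]["L"][i])[0].round(4) for i in (0,1)])
print("fence",[ [x.round(4) if k==0 else np.round(x,4) for k,x in enumerate(tri(F[3][i],F[4][i]))] for i in range(3)])
print("wheel",tri(G[3],G[4]))
for k,n in enumerate((3,4)):
    print("z=.03 face",onz(C[k],out[n]["L"],.03)[:,:2].round(4).tolist(),"fence",onz(C[k],F[n],.03)[:,:2].round(4).tolist(),"wheel",onz(C[k],[G[n]],.047)[:,:2].round(4))
E
```

```text
3 face rows 0 383Traceback (most recent call last):
  File "<stdin>", line 10, in <module>
IndexError: index -56 is out of bounds for axis 0 with size 55
```

```bash
cat > j2.py <<'E'
from jig import *
out={}
for n,xr in ((3,(190,245)),(4,(255,300))):
    im=cv2.imread(f"pics/w{n}.png"); f=im.astype(float); c=pickle.load(open(f"w{n}.pkl","rb"))
    y=f[:,:,2]-f[:,:,0]; y[:72]=0; y[138:]=0; y=y[:,xr[0]:xr[1]]
    sat=f[:,xr[0]:xr[1],1]
    y=np.minimum(y,sat-f[:,xr[0]:xr[1],0])  # yellow, not red
    m=(y>30); rows=np.where(m.sum(1)>=3)[0]; r0,r1=rows.min(),rows.max()
    L=[]
    for r in range(r0+3,r1-2):
        s=y[r]; i=pk=np.argmax(s); h=s[pk]/2-30
        while s[i]>h: i-=1
        L.append((r,xr[0]+i+(h-s[i])/(s[i+1]-s[i])))
    fl=np.polyfit(*np.array(L).T,1)
    out[n]=dict(c=c,L=[[np.polyval(fl,r),r] for r in (r0-.0,(r0+r1)/2,r1)])
    print(n,r0,r1,np.round(out[n]["L"],1).tolist(),"resid",np.std(np.array(L)[:,1]-np.polyval(fl,np.array(L)[:,0])).round(2), y[(r0+r1)//2].astype(int).tolist()[8:32])
F={3:[(180.5,83.5),(181.1,91.5),(183.2,121)],4:[(245.6,83.5),(245.7,91.5),(246.1,121)]}
G={3:(280.3,102.5),4:(346,103.7)}
C=[out[3]["c"],out[4]["c"]]
def tri(a,b):
    p,r=meet([ray(C[0],a),ray(C[1],b)]); return p.round(4).tolist(),np.round(r,4).tolist()
print("face",[tri(out[3]["L"][i],out[4]["L"][i]) for i in range(3)])
print("fence",[tri(F[3][i],F[4][i]) for i in range(3)])
print("wheel",tri(G[3],G[4]))
for k,n in enumerate((3,4)):
    print("z=.03 face",onz(C[k],out[n]["L"],.03)[:,:2].round(4).tolist(),"fence",onz(C[k],F[n],.03)[:,:2].round(4).tolist(),"wheel",onz(C[k],[G[n]],.047)[:,:2].round(4))
E
python3 j2.py
```

```text
3 80 126 [[206.7, 80.0], [207.9, 103.0], [209.0, 126.0]] resid 0.08 [-149, -149, -160, -183, -180, -185, -182, -181, -140, -12, 58, 110, 132, 137, 151, 139, 71, -8, -100, -144, -146, -135, -100, -53]
4 81 128 [[271.6, 81.0], [271.4, 104.5], [271.3, 128.0]] resid 0.06 [-184, -181, -181, -181, -182, -188, -182, -120, 2, 97, 124, 124, 133, 130, 96, -23, -135, -149, -152, -138, -99, -44, -26, -29]
face [([0.5453, 0.129, 0.0258], [0.0002, 0.0002]), ([0.5212, 0.1275, 0.0261], [0.0002, 0.0002]), ([0.496, 0.1259, 0.0265], [0.0005, 0.0005])]
fence [([0.5405, 0.157, 0.0278], [0.0007, 0.0007]), ([0.5323, 0.1565, 0.0276], [0.0007, 0.0007]), ([0.501, 0.1547, 0.0275], [0.0006, 0.0006])]
wheel ([0.526, 0.0484, 0.038], [0.0, 0.0])
z=.03 face [[0.5447, 0.1282], [0.5212, 0.1268], [0.4967, 0.1253]] fence [[0.5396, 0.1563], [0.5315, 0.1558], [0.5005, 0.154]] wheel [[0.5256 0.049 ]]
z=.03 face [[0.545, 0.1292], [0.5209, 0.1277], [0.4957, 0.1261]] fence [[0.5409, 0.1569], [0.5328, 0.1565], [0.5017, 0.1546]] wheel [[0.5255 0.0511]]
```

Face and fence triangulate to 26 to 28 mm (30 expected) with a gap of about 28.5 mm, and the heading is about 3.6°. A white dot stands on the fence where a finger will pass, so I'll measure its height before placing.

```bash
python3 - <<'E'
from jig import *
a=[];uv=[];C=[]
for n,x0 in ((3,155),(4,220)):
    im=cv2.imread(f"pics/w{n}.png"); C.append(pickle.load(open(f"w{n}.pkl","rb")))
    m=(im.min(2)>200).astype(np.uint8); m[:92]=0;m[115:]=0;m[:,:x0]=0;m[:,x0+40:]=0
    p=np.argwhere(m); uv.append(p.mean(0)[::-1]); print(uv[-1],len(p),p.min(0),p.max(0))
    a.append(im[70:140,x0-5:x0+150])
p,r=meet([ray(c,u) for c,u in zip(C,uv)]); print(p,r)
a.append(cv2.resize(cv2.imread("pics/scene0.png")[145:205,235:325],(155,103)))
cv2.imwrite("pics/c3.png",cv2.resize(np.vstack(a),None,fx=2.4,fy=2.4,interpolation=cv2.INTER_CUBIC))
E
```

```text
[172.504 103.28 ] 125 [ 97 167] [109 178]
[238.21705426 104.72093023] 129 [ 99 233] [111 244]
[0.51849941 0.16363073 0.03582644] [np.float64(9.895565240826649e-05), np.float64(9.895565240828518e-05)]
```

View pics/c3.png

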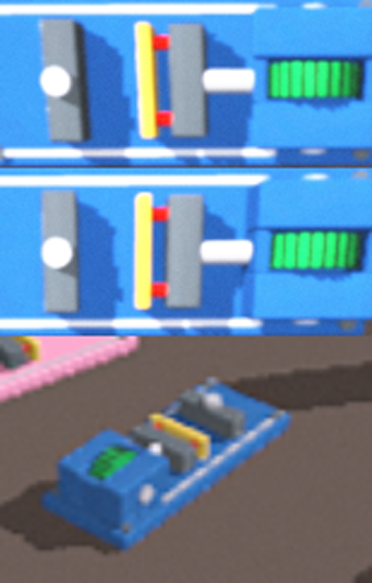

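The two views put the white knob's centre on the fence at about z = 0.036–0.038, so its top is near 43 mm. It stands in the way of a finger gripping across the thickness. I'll set the blank down on clear bench and regrip it by its 50 mm ends, so the fingers stay in front of the fence.

{"op": "carry_out", "data": {"plan": [[18, 39, 0, 0, 5], [18, 39, 0, 0, 5], [18, 39, 0, 0, 5], [18, 39, 0, 0, 5], [18, 39, 0, 0, 5]]}}

```text
time: 6.1
eef_pos: [0.5401, -0.0569, 0.2624]
eef_rot: [3.14, 0.085, -0.001]
ft_force: [0.5, 1.2, -2.6]
grip_width: 0.0157
```

{"op": "carry_out", "data": {"plan": [[18, 39, 0, 0, 5], [0, 0, 50, 0, 5], [0, 0, 50, 0, 5], [0, 0, 50, 0, 5], [0, 0, 2, 0, 5]]}}

```text
time: 6.6
eef_pos: [0.5564, -0.093, 0.1052]
eef_rot: [-3.14, -0.085, 0.016]
ft_force: [-2.4, -0.6, -1.7]
grip_width: 0.0159
```

{"op": "carry_out", "data": {"plan": [[0, 0, 2, 0, 5], [0, 0, 0, 0, 5], [0, 0, 0, 0, 5]]}}

```text
time: 6.9
eef_pos: [0.5615, -0.0914, 0.1112]
eef_rot: [3.14, 0.088, 0.006]
ft_force: [0.4, 0.1, -3.2]
grip_width: 0.0157
```

```bash
python3 - <<'E'
from h import *
s=robot.get_state(); print(s["eef_pos"],s["ft_force"],s["joints"].round(2))
E
```

```text
[ 0.56146801 -0.09136245  0.11116048] [ 0.42562462  0.14610318 -3.22953428] [ 0.19  0.56 -0.18  1.94  0.16  0.65 -1.61]
```

{"op": "carry_out", "data": {"plan": [[0, 0, 5, 0, 5], [0, 0, 1, 0, 5], [0, 0, 0.5, 0, 5], [0, 0, 0.5, 0, 5], [0, 0, 0, 0, 5]]}}

```text
time: 7.4
eef_pos: [0.5605, -0.091, 0.1027]
eef_rot: [3.14, 0.088, 0.001]
ft_force: [-1.9, -0.3, 6.4]
grip_width: 0.0162
```

{"op": "carry_out", "data": {"plan": [[0, 0, 0, 0, 30], [0, 0, 0, 0, 40], [0, 0, 0, 0, 40], [0, 0, -20, 0, 50], [0, 0, -30, 0, 78]]}}

```text
time: 7.9
eef_pos: [0.559, -0.0909, 0.1506]
eef_rot: [-3.14, -0.089, 0.006]
ft_force: [0.2, 0.1, 0.1]
grip_width: 0.0524
```

{"op": "carry_out", "data": {"plan": [[0, 0, 0, 8.5, 78], [0, 0, 0, 8.5, 78], [0, 0, 0, 8.5, 78], [0, 0, 0, 8.5, 78], [0, 0, 0, 8.5, 78]]}}

```text
time: 8.4
eef_pos: [0.5602, -0.0909, 0.1517]
eef_rot: [-2.956, 1.065, -0.0]
ft_force: [0.1, 0.7, 0.2]
grip_width: 0.078
```

{"op": "carry_out", "data": {"plan": [[0, 0, 0, 8.5, 78], [0, 0, 0, 8.5, 78], [0, 0, 0, 8.5, 78], [0, 0, 0, 8.5, 78], [0, 0, 0, 8.5, 78]]}}

```text
time: 8.9
eef_pos: [0.5603, -0.0909, 0.1516]
eef_rot: [-2.369, 2.063, -0.0]
ft_force: [-0.8, -0.3, 0.2]
grip_width: 0.0781
```

{"op": "carry_out", "data": {"plan": [[0, 0, 0, 5, 78], [0, 0, 0, 0, 78], [0, 0, 0, 0, 78]]}}

```text
time: 9.2
eef_pos: [0.5602, -0.0908, 0.1516]
eef_rot: [2.286, -2.155, 0.0]
ft_force: [-0.3, 0.0, -0.2]
grip_width: 0.0781
```

```bash
python3 - <<'E'
from h import *
import pickle
s=robot.get_state(); c=robot.camera_model("wrist"); im=robot.snapshot("wrist")
cv2.imwrite("pics/w5.png",im); pickle.dump(c,open("w5.pkl","wb"))
print(s["eef_pos"],s["joints"].round(2)); Rm=R.from_rotvec(s["eef_rot"]).as_matrix(); print(Rm.round(3).tolist())
b,p=topface(im,c,[.5605,-.091,.047],235); P=onz(c,b,.048)[:,:2]; print(b,P,P.mean(0))
cv2.imwrite("pics/c5.png",cv2.resize(im[80:280,120:400],None,fx=2,fy=2))
E
```

```text
[ 0.5602451  -0.09081601  0.15161843] [-0.11  0.5   0.2   1.95 -0.15  0.71 -2.9 ]
[[0.059, -0.998, 0.0], [-0.998, -0.059, -0.0], [0.0, -0.0, -1.0]]
[[225. 205.]
 [293. 205.]
 [293. 225.]
 [225. 225.]] [[ 0.58521707 -0.09671062]
 [ 0.53676579 -0.09951653]
 [ 0.53539317 -0.08424783]
 [ 0.58481765 -0.08138553]] [ 0.56054842 -0.09046513]
```

View pics/c5.png

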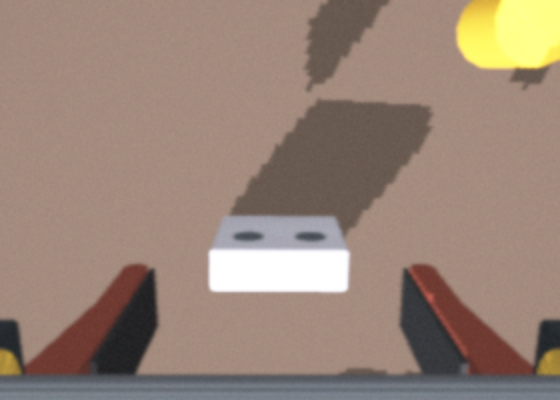

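The view shows the blank still standing, centred between the open fingers at about (277,255) in the crop. Joint 7 is near its limit, so I'll turn back by 180°, which gives the same grasp.

{"op": "carry_out", "data": {"plan": [[0, 0, 0, -8.5, 78], [0, 0, 0, -8.5, 78], [0, 0, 0, -8.5, 78], [0, 0, 0, -8.5, 78], [0, 0, 0, -8.5, 78]]}}

```text
time: 9.75
eef_pos: [0.5602, -0.0912, 0.1517]
eef_rot: [-2.914, 1.173, -0.0]
ft_force: [-1.0, 0.3, 0.5]
grip_width: 0.0783
```

{"op": "carry_out", "data": {"plan": [[0, 0, 0, -8.5, 78], [0, 0, 0, -8.5, 78], [0, 0, 0, -8.5, 78], [0, 0, 0, -8.5, 78], [0, 0, 0, -8.5, 78]]}}

```text
time: 10.25
eef_pos: [0.5602, -0.0912, 0.1518]
eef_rot: [-3.141, 0.037, -0.001]
ft_force: [-0.0, -0.6, 0.2]
grip_width: 0.078
```

{"op": "carry_out", "data": {"plan": [[0, 0, 0, -8.5, 78], [0, 0, 0, -8.5, 78], [0, 0, 0, -8.5, 78], [0, 0, 0, -8.5, 78], [0, 0, 0, -8.5, 78]]}}

```text
time: 10.75
eef_pos: [0.5602, -0.0913, 0.1518]
eef_rot: [2.941, 1.104, 0.001]
ft_force: [-0.7, 0.3, -0.1]
grip_width: 0.0781
```

{"op": "carry_out", "data": {"plan": [[0, 0, 0, -8.5, 78], [0, 0, 0, -8.5, 78], [0, 0, 0, -8.5, 78], [0, 0, 0, -8.5, 78], [0, 0, 0, -8.5, 78]]}}

```text
time: 11.25
eef_pos: [0.5602, -0.0914, 0.1518]
eef_rot: [2.341, 2.094, 0.0]
ft_force: [-0.0, -0.1, -0.1]
grip_width: 0.078
```

{"op": "carry_out", "data": {"plan": [[0, 0, 0, -8, 78], [0, 0, 0, -2, 78], [0, 0, 10, 0, 78], [0, 0, 0, 0, 78]]}}

```text
time: 11.65
eef_pos: [0.5594, -0.0912, 0.1403]
eef_rot: [-2.16, -2.279, 0.002]
ft_force: [0.5, 0.2, 0.3]
grip_width: 0.0781
```

```bash
python3 - <<'E'
from h import *
s=robot.get_state(); print(s["eef_pos"],s["joints"].round(2)); Rm=R.from_rotvec(s["eef_rot"]).as_matrix(); print(Rm.round(3).tolist())
print(to_tool([.5605,-.0907,.1035],[.9982,.059]))
E
```

```text
[ 0.55939288 -0.09124379  0.14032516] [ 0.49  0.57 -0.57  1.91  0.43  0.78 -0.26]
[[-0.054, 0.999, -0.002], [0.999, 0.054, 0.0], [0.0, -0.002, -1.0]]
(array([ 0.47,  1.2 , 36.82]), np.float64(-0.30567161339328663))
```

{"op": "carry_out", "data": {"plan": [[0.5, 0.5, 20, -0.3, 78], [0, 0, 16, 0, 78], [0, 0, 0, 0, 60], [0, 0, 0, 0, 40], [0, 0, 0, 0, 40]], "grip_force": 25}}

```text
time: 12.15
eef_pos: [0.5611, -0.0904, 0.1062]
eef_rot: [2.152, 2.288, 0.001]
ft_force: [0.0, -0.5, -0.2]
grip_width: 0.0572
```

{"op": "carry_out", "data": {"plan": [[0, 0, 0, 0, 40], [0, 0, 0, 0, 40], [0, 0, 0, 0, 40], [0, 0, 0, 0, 40]]}}

```text
time: 12.55
eef_pos: [0.5609, -0.0905, 0.1063]
eef_rot: [2.152, 2.288, 0.0]
ft_force: [-1.2, -0.1, 6.6]
grip_width: 0.0496
```

{"op": "carry_out", "data": {"plan": [[0, 0, -20, 0, 40], [0, 0, -40, 0, 40], [0, 0, -40, 0, 40], [0, 0, 0, 0, 40], [0, 0, 0, 0, 40]]}}

```text
time: 13.05
eef_pos: [0.5606, -0.0908, 0.2059]
eef_rot: [2.152, 2.287, 0.0]
ft_force: [-1.1, -0.6, -3.7]
grip_width: 0.05
```

```bash
python3 - <<'E'
from h import *
s=robot.get_state(); print(s["time"],s["eef_pos"],s["joints"].round(2)); Rm=R.from_rotvec(s["eef_rot"]).as_matrix(); print(Rm.round(3).tolist())
print(to_tool([.5201,.1431,.1956],[.998,.062]))
E
```

```text
13.05 [ 0.56060972 -0.09075066  0.20585813] [ 0.53  0.49 -0.62  1.87  0.36  0.89 -0.2 ]
[[-0.061, 0.998, 0.001], [0.998, 0.061, -0.001], [-0.001, 0.001, -1.0]]
(array([235.89, -26.19,  10.09]), np.float64(-0.05993241662821447))
```

{"op": "carry_out", "data": {"plan": [[47, -5.2, 0, 0, 40], [47, -5.2, 0, 0, 40], [47, -5.2, 0, 0, 40], [47, -5.2, 0, 0, 40], [47, -5.2, 0, 0, 40]]}}

```text
time: 13.55
eef_pos: [0.5186, 0.1435, 0.2036]
eef_rot: [-2.151, -2.287, 0.005]
ft_force: [1.3, -0.0, -2.6]
grip_width: 0.0502
```

{"op": "carry_out", "data": {"plan": [[0, 0, 30, 0, 40], [0, 0, 28, 0, 40], [0, 0, 0, 0, 40], [0, 0, 0, 0, 40]]}}

```text
time: 13.95
eef_pos: [0.5194, 0.1421, 0.1464]
eef_rot: [-2.151, -2.287, 0.004]
ft_force: [0.2, 0.2, -1.9]
grip_width: 0.0499
```

```bash
python3 - <<'E'
from h import *
import pickle
s=robot.get_state(); c=robot.camera_model("wrist"); im=robot.snapshot("wrist")
cv2.imwrite("pics/w6.png",im); pickle.dump(c,open("w6.pkl","wb"))
print(s["time"],s["eef_pos"],s["ft_force"]); print(to_tool([.5201,.1431,.1243],[.998,.062]))
cv2.imwrite("pics/c6.png",cv2.resize(im[90:290,130:390],None,fx=3,fy=3,interpolation=cv2.INTER_CUBIC))
E
```

```text
13.95 [0.51935501 0.14205725 0.14644542] [ 0.18513717  0.1585432  -1.9142305 ]
(array([ 0.78, -0.04, 23.26]), np.float64(-0.05372148068761362))
```

View pics/c6.png

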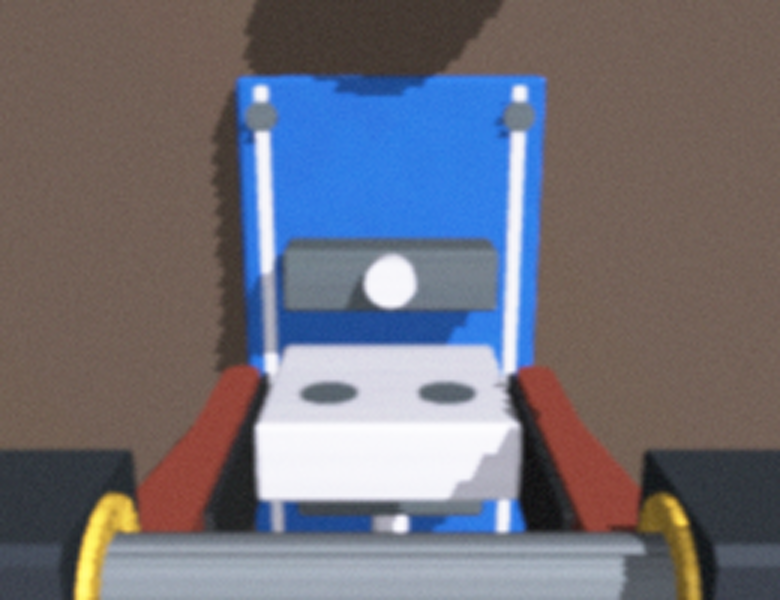

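```bash
python3 - <<'E'
from h import *
import pickle
c=pickle.load(open("w6.pkl","rb"))
f=onz(c,[(130+287/3,90+309/3),(130+495/3,90+310/3)],.030); b=onz(c,[(130+280/3,90+347/3),(130+492/3,90+347/3)],.0401); t=onz(c,[(130+258/3,90+422/3),(130+518/3,90+423/3)],.0881)
print(f,b,t,sep="\n"); jy=np.array([-.061,.998,0]); print([(f.mean(0)-q.mean(0))@jy for q in (b,t)])
E
```

```text
[[0.4932361  0.15383494 0.03      ]
 [0.54547276 0.15677525 0.03      ]]
[[0.4929572  0.14715888 0.0401    ]
 [0.54410318 0.15030327 0.0401    ]]
[[0.49504302 0.1489769  0.0881    ]
 [0.54299861 0.15174207 0.0881    ]]
[np.float64(0.006510592926257522), np.float64(0.00491536835572354)]
```

Fence front measures y ≈ 0.155, and the blank is about 5–6 mm clear of it and parallel (pictures 6: fence edge row 193, blank foot row 206). I'll lower it.

{"op": "carry_out", "data": {"plan": [[1, 0, 12, 0, 40], [0, 0, 10, 0, 40], [0, 0, 3, 0, 40], [0, 0, 0, 0, 40], [0, 0, 0, 0, 40]]}}

```text
time: 14.5
eef_pos: [0.5203, 0.1435, 0.1228]
eef_rot: [2.152, 2.289, 0.0]
ft_force: [0.5, 0.6, -3.0]
grip_width: 0.0498
```

{"op": "carry_out", "data": {"plan": [[0, 0, 2, 0, 40], [0, 0, 1, 0, 40], [0, 0, 0.5, 0, 40], [0, 0, 0, 0, 40]]}}

```text
time: 14.9
eef_pos: [0.5202, 0.1435, 0.1192]
eef_rot: [2.152, 2.289, -0.0]
ft_force: [-0.4, -0.6, -3.7]
grip_width: 0.0498
```

{"op": "carry_out", "data": {"plan": [[0, 0, 0.5, 0, 40], [0, 0, 0.5, 0, 40], [0, 0, 0, 0, 40]]}}

```text
time: 15.2
eef_pos: [0.5203, 0.1435, 0.1183]
eef_rot: [2.152, 2.289, 0.0]
ft_force: [-1.7, -0.6, -1.3]
grip_width: 0.0495
```

{"op": "carry_out", "data": {"plan": [[0, 0, 0.3, 0, 40], [0, 0, 0, 0, 54], [0, 0, 0, 0, 58], [0, 0, 0, 0, 60], [0, 0, 0, 0, 64]]}}

```text
time: 15.7
eef_pos: [0.5203, 0.1435, 0.1178]
eef_rot: [2.152, 2.289, 0.0]
ft_force: [0.7, -0.6, -0.7]
grip_width: 0.0626
```

{"op": "carry_out", "data": {"plan": [[0, 0, -10, 0, 64], [0, 0, -30, 0, 64], [0, 0, -30, 0, 64], [0, 0, 0, 0, 64], [0, 0, 0, 0, 64]]}}

```text
time: 16.2
eef_pos: [0.5206, 0.1435, 0.1889]
eef_rot: [2.152, 2.287, 0.002]
ft_force: [0.3, -0.6, -0.7]
grip_width: 0.064
```

```bash
python3 - <<'E'
from h import *
import pickle
s=robot.get_state(); c=robot.camera_model("wrist"); im=robot.snapshot("wrist")
cv2.imwrite("pics/w7.png",im); pickle.dump(c,open("w7.pkl","wb"))
print(s["time"],s["eef_pos"],s["ft_force"],s["joints"].round(2)); print(to_tool([.5261,.042,.140],[.998,.062]))
cv2.imwrite("pics/c7.png",cv2.resize(im[90:290,130:390],None,fx=3,fy=3,interpolation=cv2.INTER_CUBIC))
E
```

```text
16.2 [0.52060782 0.14350073 0.18886702] [ 0.34464672 -0.55402037 -0.69145976] [ 0.14  0.48 -0.66  1.95  0.39  0.84 -0.67]
(array([-101.37,   -0.2 ,   47.95]), np.float64(-0.04586758271533142))
```

View pics/c7.png

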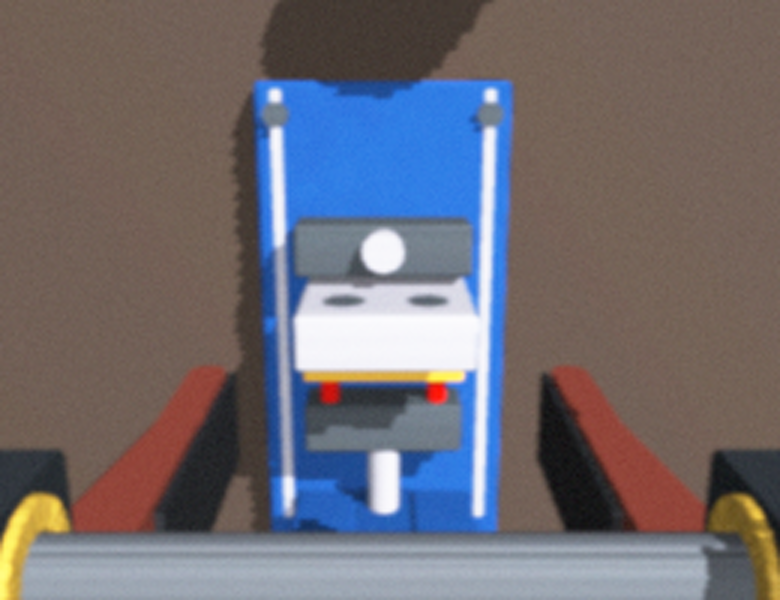

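The blank stands upright in the jig, fingers clear, yellow face just behind it with red pins showing (crop rows 375–395). Next I'll close the fingers and refine the wheel position from the other side.

{"op": "carry_out", "data": {"plan": [[-45, 0, 0, 0, 20], [-45, 0, 0, 0, 0], [-45, 0, 0, 0, 0], [-15, 0, 0, 0, 0], [0, 0, 0, 0, 0]], "grip_force": 20}}

```text
time: 16.75
eef_pos: [0.5289, -0.0091, 0.1867]
eef_rot: [-2.157, -2.283, 0.003]
ft_force: [-1.7, -0.2, 0.5]
grip_width: 0.0275
```

{"op": "carry_out", "data": {"plan": [[0, 0, 0, 0, 0], [0, 0, 0, 0, 0]]}}

```text
time: 16.95
eef_pos: [0.5292, -0.0038, 0.1878]
eef_rot: [-2.148, -2.291, -0.001]
ft_force: [0.6, 0.9, 1.2]
grip_width: 0.0116
```

```bash
python3 - <<'E'
from h import *
import pickle
s=robot.get_state(); c=robot.camera_model("wrist"); im=robot.snapshot("wrist")
cv2.imwrite("pics/w8.png",im); pickle.dump(c,open("w8.pkl","wb"))
print(s["time"],s["eef_pos"],s["grip_width"],s["ft_force"])
hsv=cv2.cvtColor(im,cv2.COLOR_BGR2HSV); m=cv2.morphologyEx(cv2.inRange(hsv,(45,100,40),(85,255,255)),cv2.MORPH_CLOSE,np.ones((9,9)))
k,l,st,ce=cv2.connectedComponentsWithStats(m); i=1+np.argmax(st[1:,4]); x,y,w,h,_=st[i]; print(st[i])
for z in (.043,.046,.049): print(z,onz(c,[(x+w/2,y),(x+w/2,y+h),(x,y+h/2),(x+w,y+h/2)],z)[:,:2].round(4).tolist())
print("expect tip px",proj(c,[s["eef_pos"]-[0,0,.08]]))
cv2.imwrite("pics/c8.png",cv2.resize(im[60:290,130:390],None,fx=2.5,fy=2.5,interpolation=cv2.INTER_CUBIC))
E
```

```text
16.95 [ 0.52923316 -0.00375663  0.18776966] 0.011556462197087235 [0.59727579 0.85391326 1.16228472]
[249 113  19  49 862]
0.043 [[0.5245, 0.0681], [0.527, 0.0286], [0.5179, 0.0483], [0.5334, 0.0493]]
0.046 [[0.5245, 0.068], [0.5269, 0.0291], [0.518, 0.0485], [0.5333, 0.0495]]
0.049 [[0.5245, 0.068], [0.5269, 0.0296], [0.5181, 0.0488], [0.5332, 0.0497]]
expect tip px [[258.67323657 229.13710804]]
```

View pics/c8.png

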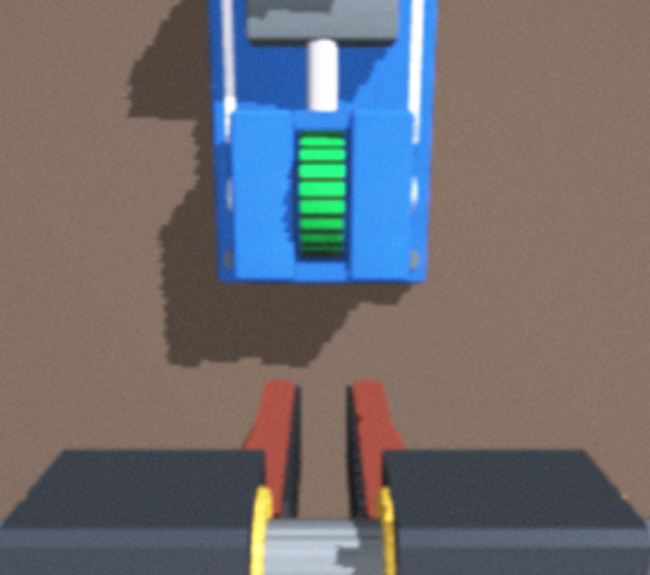

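The view shows the green wheel at crop (322,194), centred in the housing, fingers nearly closed. So wheel_top is about (0.5257, 0.049).

{"op": "carry_out", "data": {"plan": [[20, 0, 0, 0, 0], [26, 0, 10, 0, 0], [0, 0, 30, 0, 0], [0, 0, 10, 0, 0], [0, 0, 0, 0, 0]]}}

```text
time: 17.5
eef_pos: [0.5255, 0.0402, 0.1366]
eef_rot: [-2.149, -2.289, 0.004]
ft_force: [0.3, -0.4, 0.5]
grip_width: 0.0007
```

{"op": "carry_out", "data": {"plan": [[0, 0, 0, 0, 0], [0, 0, 0, 0, 0]]}}

```text
time: 17.7
eef_pos: [0.5272, 0.0395, 0.1388]
eef_rot: [2.152, 2.287, 0.002]
ft_force: [-0.1, 0.3, 0.1]
grip_width: 0.0003
```

```bash
cat > w.py <<'E'
from h import *
s=robot.get_state(); p=s["eef_pos"]; jy=np.array([-.061,.998]); jx=np.array([.998,.061]); d=p[:2]-[.5257,.049]
print("t",round(s["time"],2),"grip",s["grip_width"].round(4),"jig x,y rel wheel mm",(d@jx*1e3).round(2),(d@jy*1e3).round(2),"tip z",(p[2]*1e3-80).round(2),"F",s["ft_force"].round(2),"Fy",(s["ft_force"][:2]@jy).round(2))
E
python3 w.py
```

```text
Traceback (most recent call last):
  File "w.py", line 3, in <module>
    print("t",round(s["time"],2),"grip",s["grip_width"].round(4),"jig x,y rel wheel mm",(d@jx*1e3).round(2),(d@jy*1e3).round(2),"tip z",(p[2]*1e3-80).round(2),"F",s["ft_force"].round(2),"Fy",(s["ft_force"][:2]@jy).round(2))
                                        ^^^^^^^^^^^^^^^^^^^^^
AttributeError: 'float' object has no attribute 'round'
```

{"op": "carry_out", "data": {"plan": [[1.5, -1, 4, 0, 0], [0, 0, 3, 0, 0], [0, 0, 0, 0, 0], [0, 0, 0, 0, 0]]}}

```text
time: 18.1
eef_pos: [0.5255, 0.0411, 0.1309]
eef_rot: [-2.152, -2.288, 0.0]
ft_force: [0.0, -0.3, 0.4]
grip_width: 0.0008
```

```bash
sed -i 's/s\["grip_width"\].round(4)/round(s["grip_width"],4)/' w.py; python3 w.py
```

```text
t 18.1 grip 0.0008 jig x,y rel wheel mm -0.67 -7.91 tip z 50.86 F [ 0.04 -0.34  0.42] Fy -0.34
```

{"op": "carry_out", "data": {"plan": [[0, 0, 0.4, 0, 0], [0, 0, 0, 0, 0]]}}

```text
time: 18.3
eef_pos: [0.5256, 0.0411, 0.1305]
eef_rot: [2.152, 2.288, 0.0]
ft_force: [-0.2, 0.5, 0.0]
grip_width: 0.0001
```

{"op": "carry_out", "data": {"plan": [[0, 0, 0.4, 0, 0], [0, 0, 0, 0, 0]]}}

```text
time: 18.5
eef_pos: [0.5256, 0.0411, 0.1303]
eef_rot: [2.152, 2.288, 0.0]
ft_force: [-1.0, -0.9, 2.8]
grip_width: 0.0006
```

{"op": "carry_out", "data": {"plan": [[0, 0, 0.15, 0, 0], [0, 0, 0, 0, 0]]}}

```text
time: 18.7
eef_pos: [0.5256, 0.0412, 0.1302]
eef_rot: [2.152, 2.288, 0.0]
ft_force: [-1.3, 0.2, 4.8]
grip_width: 0.0008
```

```bash
python3 w.py
```

```text
t 18.7 grip 0.0008 jig x,y rel wheel mm -0.56 -7.82 tip z 50.24 F [-1.34  0.16  4.82] Fy 0.24
```

{"op": "carry_out", "data": {"plan": [[0, 0, 0.2, 0, 0], [1, 0, 0, 0, 0], [1, 0, 0, 0, 0], [0, 0, 0, 0, 0]]}}

```text
time: 19.1
eef_pos: [0.5255, 0.0426, 0.1301]
eef_rot: [2.152, 2.288, -0.001]
ft_force: [-1.5, -2.1, 6.0]
grip_width: 0.0004
```

```bash
python3 w.py
```

```text
t 19.1 grip 0.0004 jig x,y rel wheel mm -0.55 -6.34 tip z 50.13 F [-1.51 -2.12  6.05] Fy -2.03
```

{"op": "carry_out", "data": {"plan": [[1, 0, 0.15, 0, 0], [1.5, 0, 0.07, 0, 0], [1.5, 0, 0.07, 0, 0], [0, 0, 0, 0, 0]]}}

```text
time: 19.5
eef_pos: [0.5253, 0.0467, 0.1299]
eef_rot: [2.152, 2.288, -0.001]
ft_force: [-2.7, -0.8, 7.1]
grip_width: -0.0001
```

```bash
python3 w.py
```

```text
t 19.5 grip -0.0001 jig x,y rel wheel mm -0.51 -2.22 tip z 49.93 F [-2.71 -0.76  7.09] Fy -0.59
```

{"op": "carry_out", "data": {"plan": [[1.5, 0, 0.12, 0, 0], [1.5, 0, 0.08, 0, 0], [1.5, 0, 0.08, 0, 0], [0, 0, 0, 0, 0]]}}

```text
time: 19.9
eef_pos: [0.525, 0.0512, 0.1297]
eef_rot: [2.152, 2.288, -0.001]
ft_force: [-1.0, -1.9, 8.1]
grip_width: 0.0006
```

```bash
python3 w.py
```

```text
t 19.9 grip 0.0006 jig x,y rel wheel mm -0.56 2.27 tip z 49.67 F [-0.97 -1.91  8.12] Fy -1.84
```

Continue to about +8, then photograph and compare the jaw with the start picture.

{"op": "carry_out", "data": {"plan": [[1.5, 0, 0.1, 0, 0], [1.5, 0, 0.1, 0, 0], [1.5, 0, 0.1, 0, 0], [1, 0, 0.07, 0, 0], [0, 0, 0, 0, 0]]}}

```text
time: 20.4
eef_pos: [0.5247, 0.0567, 0.1293]
eef_rot: [2.152, 2.288, -0.001]
ft_force: [-1.9, -0.3, 8.0]
grip_width: 0.0005
```

```bash
python3 w.py; python3 - <<'E'
from h import *
import pickle
c=robot.camera_model("wrist"); im=robot.snapshot("wrist"); cv2.imwrite("pics/w9.png",im); pickle.dump(c,open("w9.pkl","wb"))
q=proj(c,[[.5206,.1272,.03],[.519,.1556,.03],[.525,.0628,.03]]); print(q.round(1))
cv2.imwrite("pics/c9.png",cv2.resize(im[0:240,150:370],None,fx=2.5,fy=2.5,interpolation=cv2.INTER_CUBIC))
E
```

```text
t 20.4 grip 0.0005 jig x,y rel wheel mm -0.5 7.79 tip z 49.34 F [-1.89 -0.32  8.04] Fy -0.21
[[258.8 114.4]
 [259.   66.4]
 [259.6 209.8]]
```

View pics/c9.png

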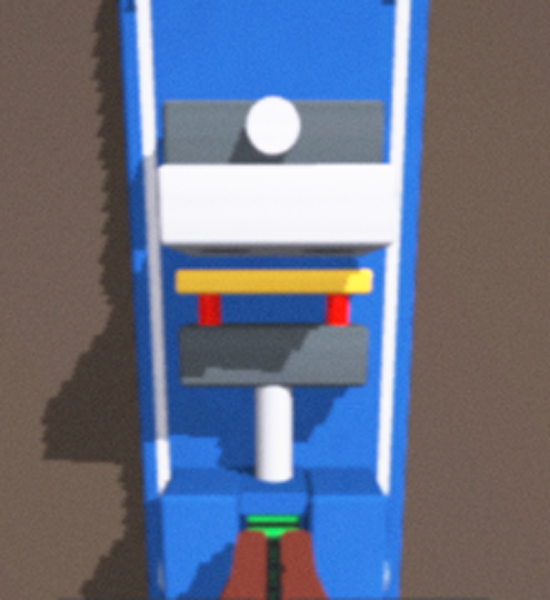

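The view shows the blank upright in front of the fence and the face's front edge at row 108, against 114 at the start. The jaw has therefore moved about 3.8 mm for 15.5 mm of rim, which is true rolling. Second stroke.

{"op": "carry_out", "data": {"plan": [[0, 0, -4, 0, 0], [-8, 0, 0, 0, 0], [-8, 0, 0, 0, 0], [0, 0, 0, 0, 0], [0, 0, 3, 0, 0]]}}

```text
time: 20.95
eef_pos: [0.5257, 0.0406, 0.1297]
eef_rot: [2.153, 2.287, 0.0]
ft_force: [0.4, 0.1, 0.5]
grip_width: 0.0008
```

{"op": "carry_out", "data": {"plan": [[0, 0, 0, 0, 0], [0, 0, 0.8, 0, 0], [0, 0, 0, 0, 0]]}}

```text
time: 21.25
eef_pos: [0.5257, 0.041, 0.1294]
eef_rot: [2.152, 2.288, -0.001]
ft_force: [-2.9, -2.2, 5.6]
grip_width: 0.0003
```

```bash
python3 w.py
```

```text
t 21.25 grip 0.0003 jig x,y rel wheel mm -0.47 -7.96 tip z 49.4 F [-2.86 -2.16  5.63] Fy -1.98
```

{"op": "carry_out", "data": {"plan": [[1, 0, 0.2, 0, 0], [1.5, 0, 0.1, 0, 0], [1.5, 0, 0.1, 0, 0], [1.5, 0, 0.1, 0, 0], [0, 0, 0, 0, 0]]}}

```text
time: 21.75
eef_pos: [0.5253, 0.0469, 0.129]
eef_rot: [2.151, 2.289, -0.0]
ft_force: [-1.8, -2.2, 8.2]
grip_width: 0.0006
```

```bash
python3 w.py
```

```text
t 21.75 grip 0.0006 jig x,y rel wheel mm -0.49 -2.12 tip z 49.03 F [-1.81 -2.23  8.2 ] Fy -2.11
```

{"op": "carry_out", "data": {"plan": [[1.5, 0, 0.1, 0, 0], [1.5, 0, 0.1, 0, 0], [1.5, 0, 0.1, 0, 0], [1, 0, 0.06, 0, 0], [0, 0, 0, 0, 0]]}}

```text
time: 22.25
eef_pos: [0.525, 0.0523, 0.1287]
eef_rot: [2.151, 2.288, -0.0]
ft_force: [-0.8, -1.8, 7.4]
grip_width: 0.0003
```

```bash
python3 w.py
```

```text
t 22.25 grip 0.0003 jig x,y rel wheel mm -0.49 3.29 tip z 48.7 F [-0.81 -1.78  7.38] Fy -1.73
```

{"op": "carry_out", "data": {"plan": [[1.5, 0, 0.12, 0, 0], [1.5, 0, 0.1, 0, 0], [1.5, 0, 0.1, 0, 0], [0, 0, 0, 0, 0]]}}

```text
time: 22.65
eef_pos: [0.5247, 0.0568, 0.1284]
eef_rot: [2.151, 2.289, -0.0]
ft_force: [-1.8, -2.0, 7.8]
grip_width: 0.0008
```

```bash
python3 w.py; cat > face.py <<'E'
import sys
from h import *
s=robot.get_state(); c=robot.camera_model("wrist"); im=robot.snapshot("wrist"); cv2.imwrite(f"pics/{sys.argv[1]}.png",im)
f=im.astype(float); y=np.minimum(f[:,:,2],f[:,:,1])-f[:,:,0]; Y=y[:230,240:256].mean(1)   # columns clear of pins/knob
r=np.argmax(Y); h=Y[r]/2-20
a=r
while Y[a]>h:a-=1
b=r
while Y[b]>h:b+=1
u=247.5; fr=a+(h-Y[a])/(Y[a+1]-Y[a]); bk=b-(h-Y[b])/(Y[b-1]-Y[b])
G=f[:230,240:256].mean((1,2)); Bl=f[:230,240:256,0].mean(1)-f[:230,240:256,2].mean(1)  # blue bed vs grey jaw
j=int(bk)+1
while j<228 and Bl[j]>60: j+=1
print("face front row",fr.round(2),"back",bk.round(2),"jaw front row",j, Bl[int(bk):int(bk)+24].astype(int).tolist())
P=onz(c,[(u,fr),(u,bk),(u,j-.5)],.030); jy=np.array([-.061,.998])
print("along jig y from fence mm: front,back,jaw",((np.array([.5193,.1556])-P[:,:2])@jy*1e3).round(2))
m=im[:230,240:278].min((2))>205; print("blank white rows",np.where(m.mean(1)>.6)[0][[0,-1]])
E
python3 face.py w10; 
```

```text
t 22.65 grip 0.0008 jig x,y rel wheel mm -0.51 7.84 tip z 48.38 F [-1.78 -2.01  7.8 ] Fy -1.9
face front row 100.78 back 110.5 jaw front row 111 [-125, -12, 86, 113, 115, 115, 114, 114, 114, 115, 115, 110, 81, 32, 14, 13, 12, 14, 15, 14, 14, 13, 13, 13]
along jig y from fence mm: front,back,jaw [20.04 25.93 25.93]
blank white rows [66 96]
```

{"op": "carry_out", "data": {"plan": [[0, 0, -4, 0, 0], [-8, 0, 0, 0, 0], [-8, 0, 0, 0, 0], [0, 0, 0, 0, 0], [0, 0, 3, 0, 0]]}}

```text
time: 23.2
eef_pos: [0.5257, 0.0401, 0.1287]
eef_rot: [2.153, 2.287, 0.0]
ft_force: [0.0, -0.1, 0.3]
grip_width: 0.0006
```

{"op": "carry_out", "data": {"plan": [[0, 0, 0, 0, 0], [0, 0, 0.9, 0, 0], [0, 0, 0, 0, 0]]}}

```text
time: 23.5
eef_pos: [0.5258, 0.0404, 0.1284]
eef_rot: [2.152, 2.288, -0.001]
ft_force: [-1.0, -2.8, 8.4]
grip_width: 0.0004
```

```bash
python3 w.py; sed -i 's/j=int(bk)+1/j=int(bk)+4/' face.py
```

```text
t 23.5 grip 0.0004 jig x,y rel wheel mm -0.44 -8.54 tip z 48.43 F [-1.03 -2.79  8.38] Fy -2.72
```

{"op": "carry_out", "data": {"plan": [[1, 0, 0.07, 0, 0], [1.5, 0, 0.1, 0, 0], [1.5, 0, 0.1, 0, 0], [1.5, 0, 0.09, 0, 0], [0, 0, 0, 0, 0]]}}

```text
time: 24.0
eef_pos: [0.5254, 0.0461, 0.1282]
eef_rot: [2.151, 2.288, -0.001]
ft_force: [-1.9, -2.4, 9.6]
grip_width: 0.0006
```

```bash
python3 w.py
```

```text
t 24.0 grip 0.0006 jig x,y rel wheel mm -0.47 -2.93 tip z 48.18 F [-1.91 -2.36  9.55] Fy -2.24
```

Slope is now about −0.045/mm and flattening.

{"op": "carry_out", "data": {"plan": [[1.5, 0, 0.04, 0, 0], [1.5, 0, 0.04, 0, 0], [1.5, 0, 0.04, 0, 0], [0, 0, 0, 0, 0]]}}

```text
time: 24.4
eef_pos: [0.5251, 0.0504, 0.128]
eef_rot: [2.151, 2.288, -0.001]
ft_force: [-1.6, -2.6, 8.7]
grip_width: 0.0005
```

```bash
python3 w.py
```

```text
t 24.4 grip 0.0005 jig x,y rel wheel mm -0.49 1.47 tip z 48.0 F [-1.58 -2.57  8.68] Fy -2.46
```

{"op": "carry_out", "data": {"plan": [[1.5, 0, 0.05, 0, 0], [1.5, 0, 0.04, 0, 0], [1.5, 0, 0.03, 0, 0], [1.5, 0, 0.02, 0, 0], [0, 0, 0, 0, 0]]}}

```text
time: 24.9
eef_pos: [0.5248, 0.0564, 0.1278]
eef_rot: [2.151, 2.288, -0.001]
ft_force: [-0.9, -3.0, 8.0]
grip_width: 0.0004
```

```bash
python3 w.py; python3 face.py w11
```

```text
t 24.9 grip 0.0004 jig x,y rel wheel mm -0.5 7.42 tip z 47.79 F [-0.86 -3.    8.04] Fy -2.94
face front row 94.26 back 104.59 jaw front row 115 [-123, -30, 75, 112, 114, 115, 115, 116, 115, 114, 100, 52, 19, 13, 13, 13, 14, 14, 13, 13, 13, 13, 13, 13]
along jig y from fence mm: front,back,jaw [16.66 22.82 28.84]
blank white rows [58 88]
```

Jaw gained 4.4 mm and the face 3.4 mm, so the face has just met the blank and is pressed about 1 mm. Fourth stroke, in parts.

{"op": "carry_out", "data": {"plan": [[0, 0, -4, 0, 0], [-8, 0, 0, 0, 0], [-7, 0, 0, 0, 0], [0, 0, 0, 0, 0], [0, 0, 3, 0, 0]]}}

```text
time: 25.45
eef_pos: [0.5256, 0.0412, 0.1282]
eef_rot: [2.153, 2.287, 0.001]
ft_force: [0.7, 0.7, -0.4]
grip_width: 0.0003
```

{"op": "carry_out", "data": {"plan": [[0, 0, 0, 0, 0], [0, 0, 0.9, 0, 0], [0, 0, 0, 0, 0]]}}

```text
time: 25.75
eef_pos: [0.5257, 0.0415, 0.1279]
eef_rot: [2.152, 2.288, -0.001]
ft_force: [-1.8, -2.4, 8.7]
grip_width: 0.0005
```

```bash
python3 w.py; python3 face.py w12
```

```text
t 25.75 grip 0.0005 jig x,y rel wheel mm -0.49 -7.47 tip z 47.88 F [-1.76 -2.44  8.69] Fy -2.33
face front row 68.83 back 81.08 jaw front row 91 [-71, -12, 76, 110, 115, 114, 115, 114, 108, 78, 31, 15, 13, 13, 12, 13, 14, 14, 14, 12, 13, 14, 14, 13]
along jig y from fence mm: front,back,jaw [16.83 23.83 29.31]
blank white rows [25 57]
```

{"op": "carry_out", "data": {"plan": [[1, 0, 0.12, 0, 0], [1.5, 0, 0.05, 0, 0], [1.5, 0, 0.04, 0, 0], [0, 0, 0, 0, 0]]}}

```text
time: 26.2
eef_pos: [0.5254, 0.0452, 0.1278]
eef_rot: [2.151, 2.288, -0.001]
ft_force: [-2.1, -2.7, 9.3]
grip_width: 0.0003
```

```bash
python3 w.py; python3 face.py w13
```

```text
t 26.2 grip 0.0003 jig x,y rel wheel mm -0.5 -3.81 tip z 47.79 F [-2.07 -2.71  9.29] Fy -2.58
face front row 75.14 back 86.78 jaw front row 95 [-94, -60, 14, 88, 113, 115, 115, 114, 96, 41, 15, 14, 14, 14, 14, 15, 14, 14, 12, 13, 12, 13, 12, 14]
along jig y from fence mm: front,back,jaw [16.83 23.55 28.08]
blank white rows [33 64]
```

{"op": "carry_out", "data": {"plan": [[1.5, 0, 0.06, 0, 0], [1.5, 0, 0.02, 0, 0], [1, 0, 0.02, 0, 0], [0, 0, 0, 0, 0]]}}

```text
time: 26.65
eef_pos: [0.5252, 0.0489, 0.1277]
eef_rot: [2.151, 2.287, -0.002]
ft_force: [-2.1, -3.1, 11.2]
grip_width: 0.0007
```

```bash
python3 w.py; sed -i 's/^P=onz/j=j-(60-Bl[j])\/(Bl[j-1]-Bl[j])+.5\nP=onz/' face.py; python3 face.py w14
```

```text
t 26.65 grip 0.0007 jig x,y rel wheel mm -0.49 -0.09 tip z 47.74 F [-2.13 -3.05 11.23] Fy -2.92
face front row 81.28 back 92.51 jaw front row 100 [-98, -42, 51, 104, 113, 115, 104, 64, 25, 13, 14, 14, 14, 14, 15, 14, 13, 13, 13, 13, 14, 14, 12, 12]
along jig y from fence mm: front,back,jaw [16.69 23.23 27.14]
blank white rows [41 72]
```

{"op": "carry_out", "data": {"plan": [[1.5, 0, 0.02, 0, 0], [1.5, 0, 0.01, 0, 0], [1, 0, 0, 0, 0], [0, 0, 0, 0, 0]]}}

```text
time: 27.1
eef_pos: [0.525, 0.0526, 0.1278]
eef_rot: [2.152, 2.287, -0.002]
ft_force: [-0.8, -4.0, 11.4]
grip_width: 0.0006
```

```bash
python3 w.py; python3 face.py w15; sed 's/c=robot.camera_model("wrist"); im=robot.snapshot("wrist"); cv2.imwrite(f"pics\/{sys.argv\[1\]}.png",im)/import pickle; c=pickle.load(open("w9.pkl","rb")); im=cv2.imread("pics\/w9.png")/' face.py > f9.py; python3 f9.py
python3 - <<'E'
import cv2
im=cv2.imread("pics/w15.png"); cv2.imwrite("pics/c15.png",cv2.resize(im[0:240,150:370],None,fx=2.5,fy=2.5,interpolation=cv2.INTER_CUBIC))
E
```

```text
t 27.1 grip 0.0006 jig x,y rel wheel mm -0.46 3.67 tip z 47.77 F [-0.8  -3.99 11.42] Fy -3.93
face front row 87.83 back 98.41 jaw front row 104 [-100, -25, 73, 111, 108, 79, 31, 14, 14, 12, 14, 14, 13, 14, 15, 13, 13, 13, 13, 13, 12, 11, 11, 13]
along jig y from fence mm: front,back,jaw [16.75 22.99 25.97]
blank white rows [49 80]
face front row 107.71 back 116.59 jaw front row 129 [-131, -23, 81, 112, 115, 116, 115, 116, 116, 116, 116, 116, 99, 41, 11, 10, 13, 12, 14, 13, 14, 14, 13, 12]
along jig y from fence mm: front,back,jaw [24.28 29.75 37.34]
blank white rows [66 96]
```

View pics/c15.png

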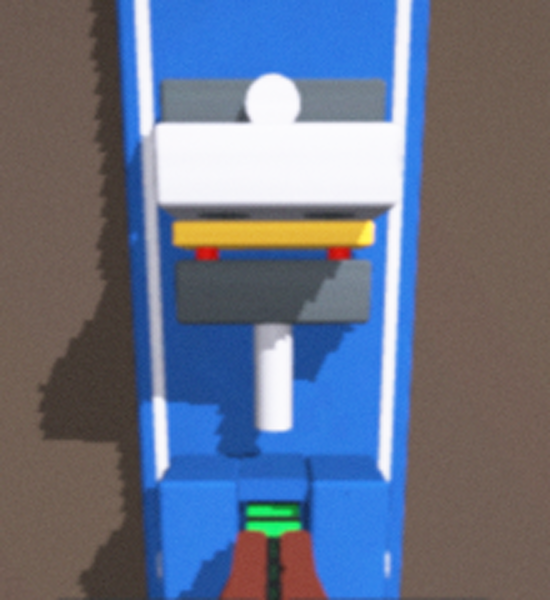

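The view shows the blank upright against the fence (top at crop rows 123–205), with the pins shortened to about half: 16 px against 33 px free. Edge measurements give 3.8–4.1 mm of press and rolled rim gives about 4.1 mm. I'll lift off and check that it stays.

{"op": "carry_out", "data": {"plan": [[0, 0, -5, 0, 0], [0, 0, -30, 0, 0], [0, 0, -30, 0, 0], [0, 0, 0, 0, 0], [0, 0, 0, 0, 0]]}}

```text
time: 27.65
eef_pos: [0.5248, 0.0539, 0.1924]
eef_rot: [2.151, 2.288, 0.001]
ft_force: [-0.4, -0.1, -0.7]
grip_width: 0.0005
```

```bash
python3 w.py; python3 face.py w16; python3 - <<'E'
import cv2
im=cv2.imread("pics/w16.png"); cv2.imwrite("pics/c16.png",cv2.resize(im[0:240,150:370],None,fx=2.5,fy=2.5,interpolation=cv2.INTER_CUBIC))
E
```

```text
t 27.65 grip 0.0005 jig x,y rel wheel mm -0.57 4.96 tip z 112.36 F [-0.36 -0.12 -0.74] Fy -0.1
face front row 96.75 back 104.52 jaw front row 108 [-125, -37, 35, 53, 41, 20, 14, 14, 14, 14, 14, 13, 11, 13, 12, 13, 12, 14, 13, 13, 14, 12, 15, 41]
along jig y from fence mm: front,back,jaw [16.6  22.92 24.5 ]
blank white rows [72 93]
```

```bash
python3 -c "
from plant import robot
print(robot.finish_job(), robot.get_state()['time'])"
```

```text
the job is handed in; nothing more can be done
the job is handed in; nothing more can be done
```

The blank stands upright in the blue jig, clamped against the fence, with the brass face pushed back about 4 mm. I handed the job in at about 28 s with the arm lifted clear of everything.

**How it went:** A knob on top of the fence would have been in a finger's way, so I set the blank down on open bench and regripped it by its ends. I then placed it about 4–5 mm from the fence and let go. Four fingertip strokes on the green wheel closed the jaw; the readings taken between moves showed 6–11 N on the wheel.

**Last checks:**
- **Rolling:** The rim I rolled, about 58 mm in all, agrees with the jaw's travel in the images, so the wheel did not slip noticeably.
- **Blank on the fence:** The face's front edge settled 16.6–16.8 mm from the fence against a 16 mm blank. I read the extra 0.7 mm as camera bias.
- **Face press:** The images gave 3.7–4.1 mm before I lifted off, and the rolled rim gave about 4.1–4.2 mm.

**Weak points:**
- **After lift-off:** The automatic jaw-edge reading was not usable in the last picture. A rough reading of its numbers gave 3.5–3.8 mm.
- **Picture limit:** I could not view that last picture because the 12-picture limit was reached. I confirmed by numbers only that the face had not moved after lift-off; the blank was last seen upright in the picture just before.

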